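# Fetch the check weight from the push-to-open drawer

## Robot

A 6-joint arm with a two-finger parallel gripper is mounted at the origin on the work surface. World frame = base frame: x ahead of the robot, y to its left, z up, the work surface at z = 0. Lengths are in m, angles in rad, forces in N, time in s.
With the tool pointing down it reaches from about 0.25 to 0.8 m from the base axis. Payload 8.5 kg.
Tool frame: the origin (TCP) lies at the very end of the fingers, on their centre line; the grasp point (between the pads) lies 19 mm behind it; z points along the fingers, x is the direction in which the jaws open and shut, and the axes are right-handed (so a half turn about z gives the same grasp; the last joint's range is limited). The gripper opens to 85 mm and grips with 20 to 120 N. Pads are 22 mm wide; open, the fingers measure 114 mm over their backs; the gripper's body (76 mm by 85 mm) begins 54 mm behind the grasp point. The pads swing forward as they close: fully open they stand 13 mm farther back than shut.
Start: joints at [1.105, 0.238, -0.013, 1.319, 0, 1.571], TCP at [0.236, 0.469, 0.231] pointing down, gripper open.
Joint ranges: [-2.66, 2.66], [-1.03, 1.9], [-1.14, 1.46], [-1.82, 2.27], [-1.45, 1.34], [-3.14, 3.14]. Speed limits (rad/s): [2.22, 2.22, 2.79, 3.14, 3.14, 3.14].

## Interface

Orientations are given as a rotation vector (axis times angle).
In Python, from rig import * gives the robot as it stands.
- The arm moves only by the tool apply_moves, never from a script. Its argument "commands" is a list of rows, each a list of 3 entries, a list of its own where there are three numbers: the shift along the tool's x, y, z in m, then the turn, a rotation vector about the tool's x, y, z in degrees, then the finger opening in m, from 0 to 0.0854. In form: [[[tx, ty, tz], [wx, wy, wz], jaw], ...]. A call has 1 to 20 rows; each row shifts and turns the commanded pose from where the row before left it, along the tool's axes as they then stand; what a row does not reach is not made up. A row lasts 1/12 s, in which the tool goes at most 41.7 mm and 7.16 degrees, less where a joint would pass 70% of its speed; a pose out of reach is approached as far as the arm can. A call with a gripper value outside its range is refused whole. The fingers move at their own pace and stop on an object; "grip_force" is the grip in N (left out, the last holds). Time passes only in rows, so rows that do not move let the fingers close. It gives the time, the measured TCP pose, the force and the opening at its end, in the units of the state.
- observe(): the state, without advancing time (a new reading comes with each control period).
- camera(name): name is "scene" or "side" or "wrist"; returns a dict with "pixels" (480x640x3 uint8, red, green, blue), "fx", "fy", "cx", "cy" (pixels), "R" (3x3) and "t" (3): a world point X has camera coordinates R X + t; the wrist camera has in their place "tool_from_camera" (4x4, takes a point from camera to tool coordinates, whose origin is the TCP and whose axes are the tool frame's). Camera axes: x right, y down, z forward; pixel columns grow to the right and rows downward; lengths in m; the calibration is good to about 2 mm. A picture is of the moment at which its call begins: read the wrist's pose just before it. There is no depth.
- job_done(): hands the job in, once; it reports no verdict.
The state is a dict: "time": time; "joint_positions": joint angles; "joint_vel": joint speeds; "effort": joint torques, N m; "tcp_pos": TCP position; "ee_rot": TCP orientation; "force": force on the tool from outside, world axes, zero at the start; "torque": the same for the moment, N m; "finger_gap": finger opening in m.
Only numpy, scipy, OpenCV 4.12 (cv2) and the standard library are available. Lean on these libraries where they do the work, as an engineer would, in place of code of your own. Each camera call takes 0.05 s, during which the arm holds its last target. There are 200 camera calls.

## Task

Open the drawer in the pine riser by its push-to-release catch: press the front straight in, gently but until it comes up firm against its buffer, then let go and keep clear while it slides fully out on its own. Then take the largest of the three steel weights out of the drawer and set it down gently, upright, in the middle of the scale's pan, ready for checking the scale. Leave the drawer open, the two smaller weights standing in it, and disturb nothing else on the counter.

Things in the scene. Friction and masses are not known exactly. Their poses are not given: they have to be found in the camera images.
- riser: Low pine box fixed to the counter, 260 deep (x) x 280 wide (y) x 96 mm high; origin at the centre of its underside, x pointing from its drawer side into the box. It has one drawer with a plain, handleless front, 280 wide x 86 mm high (10 to 96 mm above the counter), 15 mm thick. Latched shut, the front stands off the box with a gap of 30 mm behind it, which narrows as it is pressed in.
- front (a point): Centre of the outer face of the drawer front (moves with it), 53 mm above the counter; x points into the box, square to the face. How deep the catch sits differs each time and cannot be seen: it trips at 4 to 23 mm of pressing; about 1 mm later a stiff buffer (8 N/mm) is met. A press of 10 to 12 N, at 15 mm/s or slower, always trips it; over 15 N damages it.
- drawer (a joint): Drawer travel, m: 0 latched, negative pressed in, grows as it runs out (along the riser's -x) to its end at 0.130. A spring pushes it out with 2 to 3 N; damped runners let it come at about 45 mm/s (3 s). 3 to 5 N presses it in, the catch adds 2 to 3 N. Once tripped it follows the hand as this draws back; past the first 20 mm nothing may touch it until it is fully out.
- sockets (a point): Middle one of three round sockets (45 mm wide, 8 mm deep, 75 mm apart in a row along the riser's y) in a black insert in the drawer; this point is the centre of its floor, 14 mm above the counter, 60 mm behind the outer face of the front; it moves with the drawer. Out of sight until the drawer is open.
- weight_large: Largest check weight, turned steel, 500 g, 66 mm high: drum 40 mm in diameter up to 34 mm, neck 18 mm in diameter up to 46 mm, head 24 mm in diameter from 48 to 66 mm, by which it is gripped. Origin at the centre of its underside, z up. Stands loose in one of the three sockets (any one), mostly hidden while the drawer is shut.
- weight_medium: Same shape, 200 g, 50 mm high, drum 30 mm in diameter; origin at the centre of its underside. Stands in another socket and stays there.
- weight_small: Same shape, 100 g, 41 mm high, drum 25 mm in diameter; origin at the centre of its underside. Stands in the third socket and stays there.
- scale: Shop scale fixed to the counter, grey, 220 x 220 x 46 mm, with a steel pan of 150 (x) x 180 mm (y) on top; origin at the centre of its underside.
- pan (a point): Centre of the pan's upper face, 58 mm above the counter.
- spice_jar: Bystander: amber glass jar, 52 mm in diameter, 85 mm high, on the riser's top; origin at the centre of its underside.
- tomato_can: Bystander: can, 66 mm in diameter, 100 mm high, on the riser's top; origin at the centre of its underside.
- pot: Bystander: aluminium pot, 120 mm wide, 70 mm high; origin at the centre of its underside.
- shaker: Bystander: steel spice shaker, 44 mm in diameter, 80 mm high; origin at the centre of its underside.
- mug: Bystander: white mug, 76 mm in diameter, 85 mm high; origin at the centre of its underside.
- bowl: Bystander: aluminium bowl, 130 mm wide, 45 mm high; origin at the centre of its underside.

How it is judged:
On the way, in this order (a step that is already met when the one before it is completed fails the run):
1. the drawer front is pressed in (value of joint drawer below -0.003 m), for 0.02 s.
2. the drawer has slid fully out (value of joint drawer above 0.122 m), for 0.2 s.
3. the large weight is lifted out of its socket (height (world z) of weight_large above 0.035 m), for 0.1 s.
At the end, for the whole second after the job is handed in: The large weight stands at rest, upright (within 0.08 rad), on the pan, its centre within 35 mm of the pan's centre; the drawer is fully out (more than 118 mm) and the two smaller weights stand upright in their sockets (horizontal distance between weight_large and pan below 0.035 m and z of weight_large in the frame of pan between -0.004 and 0.004 m and angle between weight_large's own z axis and vertical below 0.08 rad and linear speed of weight_large below 0.02 m/s and value of joint drawer above 0.118 m and angle between each of weight_medium, weight_small's own z axis and vertical below 0.2 rad and height (world z) of each of weight_medium, weight_small below 0.02 m); the robot touches nothing.
It fails at once if the drawer or riser pressed with more than 15 N (contact force between any of the fingers, the arm and riser above 15 N).
It fails at once if the robot touches the drawer or riser while the drawer runs out (between 20 and 115 mm), or pushes it in again (value of joint drawer between 0.02 and 0.115 m and contact force between any of the fingers, the arm and riser above 1 N).
It fails at once if the large weight dropped or banged on the scale (more than 40 N) (contact force between weight_large and scale above 40 N).
It fails at once if a smaller weight knocked over or taken out (angle between any of weight_medium, weight_small's own z axis and vertical above 0.4 rad or height (world z) of any of weight_medium, weight_small above 0.03 m).
It fails at once if a bystander moved by more than 20 mm (distance of any of spice_jar, tomato_can, pot, shaker, mug, bowl from where it was at the start of the episode above 0.02 m).
It also fails if it takes over 58 s, if anything falls off the work surface, if the arm or the gripper's body presses on something with over 40 N, if the wrist force passes 120 N, or if a joint passes its speed limit or range.

## Working session

There is one attempt and no reset: what is moved stays moved. The work goes in short steps, Python scripts to look and compute and a tool call to move; the robot and the scene stay as the last step left them, time stands still between calls to the robot, and variables do not carry over. Pictures are saved under pics/ and viewed, about 8 in all and at most 12, crops included, and the job is handed in when it is done.

Besides the shell and the picture viewer there is one more tool, called after ">>>" by a JSON object that holds its "op" and its "data". apply_moves: Moves the arm, as the interface text tells. Its arguments: {"type":"object","properties":{"commands":{"type":"array","items":{"type":"array"}},"grip_force":{"type":"number"}},"required":["commands"]}

```bash
mkdir -p pics; ls; python3 - <<'E'
from rig import *
import cv2, json
s=observe(); print(s)
for n in ("scene","side"):
    c=camera(n); cv2.imwrite(f"pics/{n}0.png",c["pixels"][:,:,::-1])
    print(n,{k:(v.tolist() if hasattr(v,'tolist') else v) for k,v in c.items() if k!="pixels"})
c=camera("wrist");print(c["tool_from_camera"],c["fx"],c["cx"],c["cy"])
E
```

```text
pics
{'time': 0.0, 'joint_positions': array([ 1.10500871e+00,  2.38773621e-01, -1.42481353e-02,  1.31919117e+00,
        2.50451684e-05,  1.57077514e+00]), 'joint_vel': array([ 0.00091086, -0.00018886, -0.00075497, -0.00027201,  0.00302134,
        0.00057251]), 'effort': array([ 4.60542535e-03, -5.38777649e+01,  3.46439731e+01,  1.82410819e-02,
        3.60275262e-04, -1.23002383e-05]), 'tcp_pos': array([0.2356009 , 0.46870871, 0.23068376]), 'ee_rot': array([ 2.67353143e+00,  1.64842157e+00, -1.91432223e-03]), 'force': array([-0.4654743 ,  0.98378619, -0.33408137]), 'torque': array([-0.00793683, -0.05190182, -0.01688484]), 'finger_gap': 0.08515023024793068}
scene {'fx': 560.3527435676251, 'fy': 560.3527435676251, 'cx': 316.26881524464414, 'cy': 238.93751018660782, 'R': [[0.8877180133135988, 0.46032557436861427, -0.007556085015598192], [0.2672104738703285, -0.5285301970301584, -0.8057632366156059], [-0.3749070438022629, 0.7132714745519184, -0.5921895913455254]], 't': [-0.5138104679764081, -0.10640693368076208, 1.7224385172978764]}
side {'fx': 525.7474727840968, 'fy': 525.7474727840968, 'cx': 316.67367953869535, 'cy': 239.3784582547653, 'R': [[-0.9065908668928376, -0.4214173632679774, 0.022369756430474126], [-0.2942112853059883, 0.5931536513169098, -0.7494054079922403], [0.3025437483490471, -0.6859855332772574, -0.6617334270453814]], 't': [0.5178350864064173, 0.2462882142453349, 1.0212581800807565]}
[[ 9.99999444e-01 -6.99929192e-06 -1.05429451e-03  9.91711519e-05]
 [ 3.24275513e-04  9.53546650e-01  3.01245219e-01 -7.70417134e-02]
 [ 1.00321050e-03 -3.01245393e-01  9.53546122e-01 -1.41010390e-01]
 [ 0.00000000e+00  0.00000000e+00  0.00000000e+00  1.00000000e+00]] 346.1575482227938 314.60536594774146 244.6241515722317
```

View pics/scene0.png

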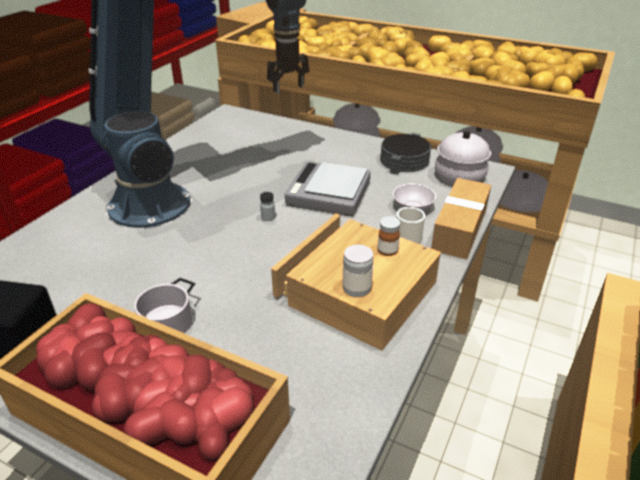

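View pics/side0.png

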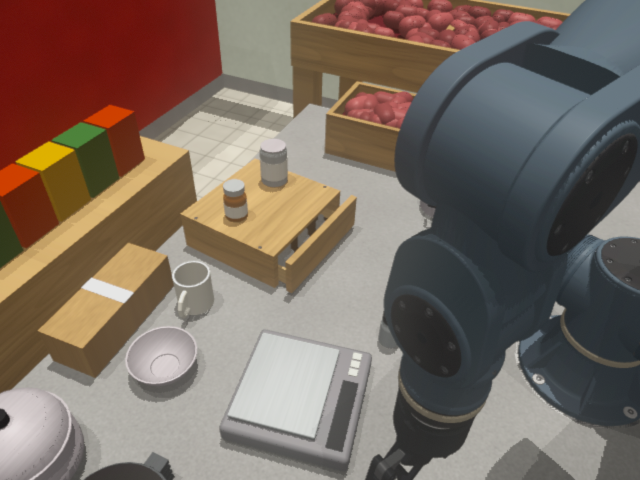

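The scene view shows the riser with its front facing the robot (front top edge about (274,268)–(338,218)). The scale is at about (330,187), the shaker at (267,206) and the pot at (165,308). In the side view the riser is at about (265,215) and the scale pan at (285,385). I'll zoom in on both for exact corners.

```bash
cat > h.py <<'E'
from rig import *
import cv2, numpy as np
from scipy.spatial.transform import Rotation as Ro
def ray(c,u,v,z,T=None):
    d=np.array([(u-c["cx"])/c["fx"],(v-c["cy"])/c["fy"],1.])
    if T is None: R=np.array(c["R"]);o=-R.T@np.array(c["t"]);d=R.T@d
    else: o=T[:3,3];d=T[:3,:3]@d
    return o+d*(z-o[2])/d[2]
def wristT(c,s):
    T=np.eye(4);T[:3,:3]=Ro.from_rotvec(s["ee_rot"]).as_matrix();T[:3,3]=s["tcp_pos"]
    return T@np.array(c["tool_from_camera"])
def proj(c,X,T=None):
    if T is None: p=np.array(c["R"])@X+c["t"]
    else: p=np.linalg.inv(T)@np.append(X,1)
    return c["fx"]*p[0]/p[2]+c["cx"],c["fy"]*p[1]/p[2]+c["cy"]
E
python3 - <<'E'
import cv2,numpy as np
a=cv2.imread("pics/scene0.png")[205:350,255:455]; b=cv2.imread("pics/side0.png")[150:300,170:370]
c=cv2.imread("pics/scene0.png")[140:240,250:450]; d=cv2.imread("pics/side0.png")[320:470,200:400]
z=lambda i,w,h:cv2.resize(i,(w,h),interpolation=cv2.INTER_CUBIC)
cv2.imwrite("pics/z1.png",np.vstack([np.hstack([z(a,400,290),z(b,400,290)]),np.hstack([z(c,400,200).copy(),z(d,400,300)[:200]])]))
# pad
E
```

```text
(no output)
```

View pics/z1.png

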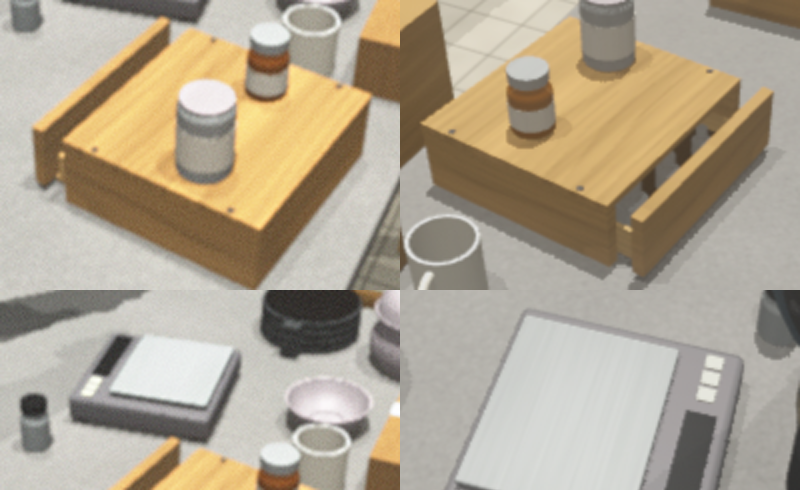

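The zoomed picture shows the riser top corners, the front's top edge and the pan corners clearly in both cameras. Next I turn these into positions.

```bash
python3 - <<'E'
from h import *
sc=camera("scene");sd=camera("side")
A=lambda x,y:(255+x/2,205+y/2); B=lambda x,y:(170+x/2,150+y/2); C=lambda x,y:(250+x/2,140+y/2)
for n,c,ps,z in [("riser sc NL,B,R,TL",sc,[A(66,146),A(260,232),A(370,97),A(190,30)],.096),("front sc",sc,[A(36,130),A(165,20)],.096),
 ("riser sd L,B,R",sd,[B(22,123),B(218,206),B(340,80)],.096),("front sd",sd,[B(240,218),B(372,94)],.096),
 ("pan sc",sc,[C(140,46),C(233,58),C(212,112),C(110,96)],.058),("pan sd",sd,[(263.5,331),(339,350),(320,438),(229,405)],.058),
 ("shaker base sc",sc,[(267,217)],0),("pot base",sc,[(165,325)],0)]:
    P=np.array([ray(c,*p,z)[:2] for p in ps]);print(n,P.round(3).tolist(),P.mean(0).round(3))
    if len(P)==4: print(" axes diag ctr",((P[0]+P[2])/2).round(3),((P[1]+P[3])/2).round(3))
E
```

```text
riser sc NL,B,R,TL [[0.614, -0.207], [0.864, -0.236], [0.897, 0.039], [0.643, 0.072]] [ 0.754 -0.083]
 axes diag ctr [ 0.755 -0.084] [ 0.753 -0.082]
front sc [[0.568, -0.198], [0.603, 0.078]] [ 0.586 -0.06 ]
riser sd L,B,R [[0.895, 0.043], [0.63, 0.067], [0.603, -0.197]] [ 0.709 -0.029]
front sd [[0.601, 0.073], [0.557, -0.188]] [ 0.579 -0.058]
pan sc [[0.398, 0.375], [0.548, 0.406], [0.584, 0.244], [0.429, 0.216]] [0.49 0.31]
 axes diag ctr [0.491 0.309] [0.488 0.311]
pan sd [[0.574, 0.235], [0.428, 0.213], [0.388, 0.384], [0.55, 0.397]] [0.485 0.307]
 axes diag ctr [0.481 0.31 ] [0.489 0.305]
shaker base sc [[0.36, 0.104]] [0.36  0.104]
pot base [[0.383, -0.386]] [ 0.383 -0.386]
```

>>> {"op": "apply_moves", "data": {"commands": [[[-0.0192,0.026,0.0017],[0,0,0],0],[[-0.0192,0.026,0.0017],[0,0,0],0],[[-0.0192,0.026,0.0017],[0,0,0],0],[[-0.0192,0.026,0.0017],[0,0,0],0],[[-0.0192,0.026,0.0017],[0,0,0],0],[[-0.0192,0.026,0.0017],[0,0,0],0],[[-0.0192,0.026,0.0017],[0,0,0],0],[[-0.0192,0.026,0.0017],[0,0,0],0],[[-0.0192,0.026,0.0017],[0,0,0],0],[[-0.0192,0.026,0.0017],[0,0,0],0],[[-0.0192,0.026,0.0017],[0,0,0],0],[[-0.0192,0.026,0.0017],[0,0,0],0],[[-0.0192,0.026,0.0017],[0,0,0],0],[[-0.0192,0.026,0.0017],[0,0,0],0],[[-0.0192,0.026,0.0017],[0,0,0],0],[[-0.0192,0.026,0.0017],[0,0,0],0],[[-0.0192,0.026,0.0017],[0,0,0],0],[[-0.0192,0.026,0.0017],[0,0,0],0],[[0,0,0],[0,0,-6.7],0],[[0,0,0],[0,0,-6.7],0]], "grip_force": 30}}

```text
time: 1.92
tcp_pos: [0.4992, -0.0517, 0.2002]
ee_rot: [-2.461, -1.952, 0.001]
force: [-0.4, 0.4, 1.1]
finger_gap: 0.0003
```

>>> {"op": "apply_moves", "data": {"commands": [[[0,0,0],[0,0,-6.6],0],[[0,0,0],[-7,0,0],0],[[0,0,0],[-7,0,0],0],[[0,0,0],[-7,0,0],0],[[0,0,0],[-7,0,0],0],[[0,0,0],[-7,0,0],0],[[0,-0.0172,0.0246],[0,0,0],0],[[0,-0.0172,0.0246],[0,0,0],0],[[0,-0.0172,0.0246],[0,0,0],0],[[0,-0.0172,0.0246],[0,0,0],0],[[0,-0.0172,0.0246],[0,0,0],0],[[0,0,0],[0,0,0],0]]}}

```text
time: 2.92
tcp_pos: [0.4947, -0.0496, 0.0449]
ee_rot: [1.974, 1.756, 0.541]
force: [-0.7, -0.2, -1.1]
finger_gap: -0.0002
```

```bash
python3 - <<'E'
from h import *
s=observe();print(s["tcp_pos"],Ro.from_rotvec(s["ee_rot"]).as_matrix().round(3),s["joint_positions"].round(3),s["force"])
c=camera("wrist");cv2.imwrite("pics/w1.png",c["pixels"][:,:,::-1])
a=camera("scene")["pixels"][:,:,::-1][180:340,200:413]
b=camera("side")["pixels"][:,:,::-1][140:300,220:433]
w=cv2.resize(c["pixels"][:,:,::-1],(400,300))
z=lambda i:cv2.resize(i,(400,300),interpolation=cv2.INTER_CUBIC)
cv2.imwrite("pics/m1.png",np.vstack([np.hstack([z(a),z(b)]),np.hstack([w,w*0])]))
T=wristT(c,s);print(proj(c,np.array([.582,-.062,.096]),T))
E
```

```text
[ 0.49468759 -0.04957759  0.04492817] [[ 0.116  0.821  0.559]
 [ 0.993 -0.096 -0.066]
 [-0.     0.563 -0.826]] [-0.091  0.107 -1.042 -0.176 -0.015  0.021] [-0.70258128 -0.15477354 -1.06948014]
(np.float64(310.68517692538217), np.float64(467.9830859668267))
```

View pics/m1.png

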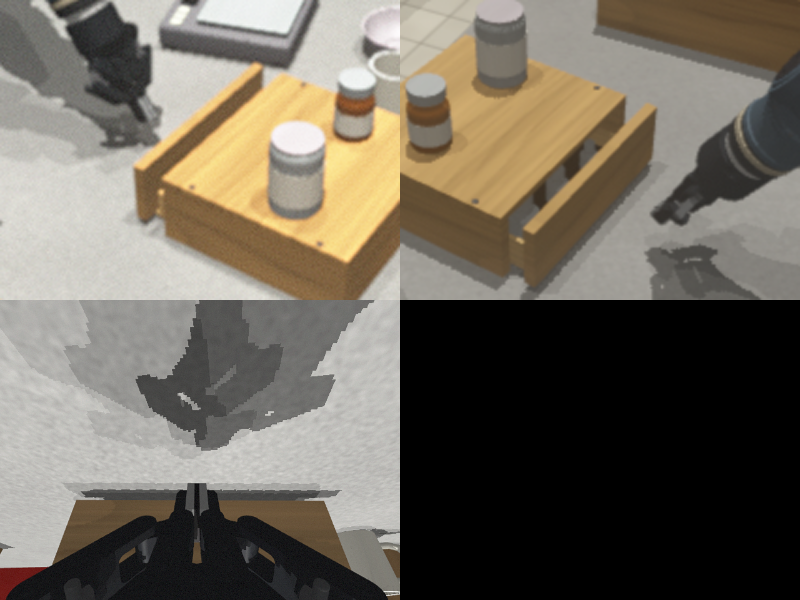

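The wrist view shows the front's bottom edge level at row 500/2 in the mosaic, full-image about (122,320) to (522,322). The closed fingertips are near its middle, at about column 314.

```bash
python3 - <<'E'
from h import *
s=observe();c=camera("wrist");T=wristT(c,s)
P=[ray(c,u,v,.010,T) for u,v in [(122,320),(522,321)]];print(P)
P=np.array(P);m=P.mean(0);d=P[1]-P[0];d/=np.linalg.norm(d);n=np.array([d[1],-d[0],0])
print(m,np.linalg.norm(P[1]-P[0]),np.degrees(np.arctan2(n[1],n[0])),(m-s["tcp_pos"])@n,(m-s["tcp_pos"])@d)
E
```

```text
[array([ 0.57446152, -0.20300877,  0.01      ]), array([0.61010873, 0.09237309, 0.01      ])]
[ 0.59228513 -0.05531784  0.01      ] 0.29752507517856325 -6.881279587021092 0.09359218027617897 0.005886669356370995
```

>>> {"op": "apply_moves", "data": {"commands": [[[0.002,0.0165,0.0113],[0,0,0],0],[[0.002,0.0165,0.0113],[0,0,0],0],[[0,0.021,0.0047],[0,0,0],0],[[0,0,0],[0,0,0],0],[[0,0,0],[0,0,0],0]]}}

```text
time: 3.53
tcp_pos: [0.5608, -0.0531, 0.0623]
ee_rot: [1.965, 1.748, 0.553]
force: [-0.8, -0.5, 0.7]
finger_gap: -0.0002
```

>>> {"op": "apply_moves", "data": {"commands": [[[0,0.00082,0.00056],[0,0,0],0],[[0,0.00082,0.00056],[0,0,0],0],[[0,0.00082,0.00056],[0,0,0],0],[[0,0.00082,0.00056],[0,0,0],0],[[0,0.00082,0.00056],[0,0,0],0],[[0,0.00082,0.00056],[0,0,0],0],[[0,0,0],[0,0,0],0]]}}

```text
time: 4.12
tcp_pos: [0.5644, -0.0537, 0.059]
ee_rot: [1.968, 1.751, 0.549]
force: [0.2, 0.4, 0.4]
finger_gap: 0.0004
```

>>> {"op": "apply_moves", "data": {"commands": [[[0,0.00082,0.00056],[0,0,0],0],[[0,0.00082,0.00056],[0,0,0],0],[[0,0.00082,0.00056],[0,0,0],0],[[0,0.00082,0.00056],[0,0,0],0],[[0,0,0],[0,0,0],0]]}}

```text
time: 4.53
tcp_pos: [0.5685, -0.0541, 0.0591]
ee_rot: [1.968, 1.751, 0.549]
force: [-0.9, 0.1, 0.3]
finger_gap: -0.0001
```

>>> {"op": "apply_moves", "data": {"commands": [[[0,0.00082,0.00056],[0,0,0],0],[[0,0.00082,0.00056],[0,0,0],0],[[0,0.00082,0.00056],[0,0,0],0],[[0,0.00082,0.00056],[0,0,0],0],[[0,0,0],[0,0,0],0]]}}

```text
time: 4.95
tcp_pos: [0.572, -0.0546, 0.0589]
ee_rot: [1.968, 1.751, 0.548]
force: [-2.3, 0.2, 1.6]
finger_gap: 0.0002
```

>>> {"op": "apply_moves", "data": {"commands": [[[0,0.00082,0.00056],[0,0,0],0],[[0,0.00082,0.00056],[0,0,0],0],[[0,0,0],[0,0,0],0]]}}

```text
time: 5.2
tcp_pos: [0.5741, -0.0548, 0.059]
ee_rot: [1.968, 1.751, 0.548]
force: [-3.7, -0.1, -0.0]
finger_gap: -0.0003
```

>>> {"op": "apply_moves", "data": {"commands": [[[0,0.00082,0.00056],[0,0,0],0],[[0,0,0],[0,0,0],0]]}}

```text
time: 5.37
tcp_pos: [0.5751, -0.0549, 0.059]
ee_rot: [1.968, 1.751, 0.548]
force: [-2.9, 0.7, -0.4]
finger_gap: -0.0001
```

>>> {"op": "apply_moves", "data": {"commands": [[[0,0.00082,0.00056],[0,0,0],0],[[0,0,0],[0,0,0],0]]}}

```text
time: 5.53
tcp_pos: [0.5761, -0.055, 0.059]
ee_rot: [1.968, 1.751, 0.549]
force: [-2.6, 0.5, -1.2]
finger_gap: -0.0003
```

>>> {"op": "apply_moves", "data": {"commands": [[[0,0.00082,0.00056],[0,0,0],0],[[0,0,0],[0,0,0],0]]}}

```text
time: 5.7
tcp_pos: [0.5771, -0.0551, 0.059]
ee_rot: [1.968, 1.751, 0.549]
force: [-3.0, -0.8, -1.7]
finger_gap: 0.0
```

>>> {"op": "apply_moves", "data": {"commands": [[[0,0.00082,0.00056],[0,0,0],0],[[0,0,0],[0,0,0],0]]}}

```text
time: 5.87
tcp_pos: [0.5781, -0.0553, 0.0591]
ee_rot: [1.968, 1.751, 0.549]
force: [-3.3, 0.4, -1.0]
finger_gap: -0.0001
```

>>> {"op": "apply_moves", "data": {"commands": [[[0,0.00082,0.00056],[0,0,0],0],[[0,0,0],[0,0,0],0]]}}

```text
time: 6.03
tcp_pos: [0.5791, -0.0554, 0.0591]
ee_rot: [1.968, 1.751, 0.549]
force: [-2.5, -0.5, -1.9]
finger_gap: -0.0001
```

>>> {"op": "apply_moves", "data": {"commands": [[[0,0.00082,0.00056],[0,0,0],0],[[0,0,0],[0,0,0],0]]}}

```text
time: 6.2
tcp_pos: [0.5802, -0.0555, 0.0592]
ee_rot: [1.968, 1.751, 0.549]
force: [-3.0, -0.4, -2.1]
finger_gap: 0.0
```

>>> {"op": "apply_moves", "data": {"commands": [[[0,0.00082,0.00056],[0,0,0],0],[[0,0,0],[0,0,0],0]]}}

```text
time: 6.37
tcp_pos: [0.5812, -0.0556, 0.0592]
ee_rot: [1.968, 1.751, 0.549]
force: [-2.4, -1.2, -1.6]
finger_gap: 0.0003
```

>>> {"op": "apply_moves", "data": {"commands": [[[0,0.00082,0.00056],[0,0,0],0],[[0,0,0],[0,0,0],0]]}}

```text
time: 6.53
tcp_pos: [0.5822, -0.0557, 0.0592]
ee_rot: [1.968, 1.751, 0.549]
force: [-3.6, 0.2, -2.3]
finger_gap: -0.0001
```

>>> {"op": "apply_moves", "data": {"commands": [[[0,0.00082,0.00056],[0,0,0],0],[[0,0,0],[0,0,0],0]]}}

```text
time: 6.7
tcp_pos: [0.5832, -0.0559, 0.0593]
ee_rot: [1.968, 1.751, 0.549]
force: [-3.4, -0.7, -0.9]
finger_gap: 0.0001
```

>>> {"op": "apply_moves", "data": {"commands": [[[0,0.00082,0.00056],[0,0,0],0],[[0,0,0],[0,0,0],0]]}}

```text
time: 6.87
tcp_pos: [0.5842, -0.056, 0.0593]
ee_rot: [1.968, 1.751, 0.549]
force: [-3.2, -0.1, -2.0]
finger_gap: -0.0001
```

>>> {"op": "apply_moves", "data": {"commands": [[[0,0.00082,0.00056],[0,0,0],0],[[0,0,0],[0,0,0],0]]}}

```text
time: 7.03
tcp_pos: [0.5852, -0.0561, 0.0593]
ee_rot: [1.968, 1.751, 0.549]
force: [-2.9, 0.1, -2.0]
finger_gap: -0.0004
```

>>> {"op": "apply_moves", "data": {"commands": [[[0,0.00082,0.00056],[0,0,0],0],[[0,0,0],[0,0,0],0]]}}

```text
time: 7.2
tcp_pos: [0.5862, -0.0562, 0.0593]
ee_rot: [1.968, 1.751, 0.549]
force: [-2.4, -1.4, -0.6]
finger_gap: 0.0
```

>>> {"op": "apply_moves", "data": {"commands": [[[0,0.00082,0.00056],[0,0,0],0],[[0,0,0],[0,0,0],0]]}}

```text
time: 7.37
tcp_pos: [0.5872, -0.0563, 0.0593]
ee_rot: [1.968, 1.751, 0.549]
force: [-2.5, -0.4, -1.9]
finger_gap: 0.0001
```

>>> {"op": "apply_moves", "data": {"commands": [[[0,0.00082,0.00056],[0,0,0],0],[[0,0,0],[0,0,0],0]]}}

```text
time: 7.53
tcp_pos: [0.5879, -0.0564, 0.0592]
ee_rot: [1.968, 1.751, 0.549]
force: [-5.4, -0.4, 1.2]
finger_gap: -0.0002
```

>>> {"op": "apply_moves", "data": {"commands": [[[0,0.00041,0.00028],[0,0,0],0],[[0,0,0],[0,0,0],0]]}}

```text
time: 7.7
tcp_pos: [0.5883, -0.0565, 0.0592]
ee_rot: [1.968, 1.751, 0.549]
force: [-5.4, 0.2, 0.8]
finger_gap: -0.0002
```

>>> {"op": "apply_moves", "data": {"commands": [[[0,0.00041,0.00028],[0,0,0],0],[[0,0,0],[0,0,0],0]]}}

```text
time: 7.87
tcp_pos: [0.5888, -0.0565, 0.0592]
ee_rot: [1.968, 1.751, 0.549]
force: [-4.7, 0.8, 1.5]
finger_gap: -0.0002
```

>>> {"op": "apply_moves", "data": {"commands": [[[0,0.00041,0.00028],[0,0,0],0],[[0,0,0],[0,0,0],0]]}}

```text
time: 8.03
tcp_pos: [0.5892, -0.0566, 0.0592]
ee_rot: [1.968, 1.751, 0.549]
force: [-6.4, 0.7, 1.0]
finger_gap: -0.0004
```

>>> {"op": "apply_moves", "data": {"commands": [[[0,0.00041,0.00028],[0,0,0],0],[[0,0,0],[0,0,0],0]]}}

```text
time: 8.2
tcp_pos: [0.5897, -0.0566, 0.0592]
ee_rot: [1.968, 1.751, 0.549]
force: [-5.8, 0.2, 1.6]
finger_gap: 0.0
```

>>> {"op": "apply_moves", "data": {"commands": [[[0,0.00041,0.00028],[0,0,0],0],[[0,0,0],[0,0,0],0]]}}

```text
time: 8.37
tcp_pos: [0.5902, -0.0567, 0.0592]
ee_rot: [1.968, 1.751, 0.549]
force: [-5.0, 0.5, 1.3]
finger_gap: 0.0001
```

>>> {"op": "apply_moves", "data": {"commands": [[[0,0.00041,0.00028],[0,0,0],0],[[0,0,0],[0,0,0],0]]}}

```text
time: 8.53
tcp_pos: [0.5907, -0.0567, 0.0592]
ee_rot: [1.968, 1.751, 0.549]
force: [-5.4, -0.5, 0.9]
finger_gap: 0.0002
```

>>> {"op": "apply_moves", "data": {"commands": [[[0,0.00041,0.00028],[0,0,0],0],[[0,0,0],[0,0,0],0]]}}

```text
time: 8.7
tcp_pos: [0.5912, -0.0568, 0.0592]
ee_rot: [1.968, 1.751, 0.548]
force: [-5.6, 0.2, 1.1]
finger_gap: 0.0
```

>>> {"op": "apply_moves", "data": {"commands": [[[0,0.00058,0.0004],[0,0,0],0],[[0,0,0],[0,0,0],0]]}}

```text
time: 8.87
tcp_pos: [0.5919, -0.0569, 0.0592]
ee_rot: [1.968, 1.751, 0.549]
force: [-5.7, -0.1, 1.4]
finger_gap: -0.0001
```

>>> {"op": "apply_moves", "data": {"commands": [[[0,0.00058,0.0004],[0,0,0],0],[[0,0,0],[0,0,0],0]]}}

```text
time: 9.03
tcp_pos: [0.5923, -0.057, 0.0591]
ee_rot: [1.969, 1.751, 0.548]
force: [-8.0, -0.5, 2.8]
finger_gap: -0.0003
```

>>> {"op": "apply_moves", "data": {"commands": [[[0,0.00041,0.00028],[0,0,0],0],[[0,0,0],[0,0,0],0]]}}

```text
time: 9.2
tcp_pos: [0.5926, -0.057, 0.0591]
ee_rot: [1.969, 1.751, 0.548]
force: [-9.3, 0.3, 5.6]
finger_gap: 0.0004
```

>>> {"op": "apply_moves", "data": {"commands": [[[0,0.0002,0.0001],[0,0,0],0],[[0,0,0],[0,0,0],0]]}}

```text
time: 9.37
tcp_pos: [0.5927, -0.057, 0.0591]
ee_rot: [1.969, 1.751, 0.548]
force: [-11.0, 1.0, 5.1]
finger_gap: -0.0
```

Firm against the buffer: about 11 N, rising steeply with depth. Now let go and draw back quickly.

>>> {"op": "apply_moves", "data": {"commands": [[[0,-0.0066,-0.0045],[0,0,0],0],[[0,-0.0165,-0.0113],[0,0,0],0],[[0,-0.0206,-0.0141],[0,0,0],0],[[0,-0.01,-0.03],[0,0,0],0],[[0,-0.01,-0.03],[0,0,0],0],[[0,0,-0.035],[0,0,0],0],[[0,0,-0.035],[0,0,0],0],[[0,0,-0.035],[0,0,0],0],[[0,0,-0.03],[0,0,0],0],[[0,0,-0.03],[0,0,0],0],[[0,0,0],[7,0,0],0.06],[[0,0,0],[7,0,0],0.06],[[0,0,0],[7,0,0],0.06],[[0,0,0],[7,0,0],0.06],[[0,0,0],[6.2,0,0],0.06],[[0,0,0],[0,0,0],0.06],[[0,0,0],[0,0,0],0.06],[[0,0,0],[0,0,0],0.06],[[0,0,0],[0,0,0],0.06],[[0,0,0],[0,0,0],0.06]]}}

```text
time: 11.03
tcp_pos: [0.3962, -0.0339, 0.2329]
ee_rot: [2.339, 2.081, 0.015]
force: [0.1, 0.9, -0.4]
finger_gap: 0.0598
```

>>> {"op": "apply_moves", "data": {"commands": [[[0,0,0],[0,0,0],0.06],[[0,0,0],[0,0,0],0.06],[[0,0,0],[0,0,0],0.06],[[0,0,0],[0,0,0],0.06],[[0,0,0],[0,0,0],0.06],[[0,0,0],[0,0,0],0.06],[[0,0,0],[0,0,0],0.06],[[0,0,0],[0,0,0],0.06],[[0,0,0],[0,0,0],0.06],[[0,0,0],[0,0,0],0.06],[[0,0,0],[0,0,0],0.06],[[0,0,0],[0,0,0],0.06],[[0,0,0],[0,0,0],0.06],[[0,0,0],[0,0,0],0.06],[[0,0,0],[0,0,0],0.06],[[0,0,0],[0,0,0],0.06],[[0,0,0],[0,0,0],0.06],[[0,0,0],[0,0,0],0.06],[[0,0,0],[0,0,0],0.06],[[0,0,0],[0,0,0],0.06]]}}

```text
time: 12.7
tcp_pos: [0.397, -0.034, 0.2322]
ee_rot: [2.341, 2.083, 0.011]
force: [-0.1, -0.3, -0.2]
finger_gap: 0.0601
```

```bash
python3 - <<'E'
from h import *
s=observe();print(s["time"],s["tcp_pos"],Ro.from_rotvec(s["ee_rot"]).as_matrix().round(3),s["joint_positions"].round(3),s["finger_gap"])
c=camera("wrist");cv2.imwrite("pics/w2.png",c["pixels"][:,:,::-1]);T=wristT(c,s);np.savez("w2",T=T)
E
```

```text
12.7 [ 0.39702982 -0.03398881  0.23221638] [[ 0.116  0.993  0.011]
 [ 0.993 -0.116 -0.001]
 [-0.     0.011 -1.   ]] [-0.085  0.012 -0.279  1.269 -0.     0.032] 0.06009078857082037
```

View pics/w2.png

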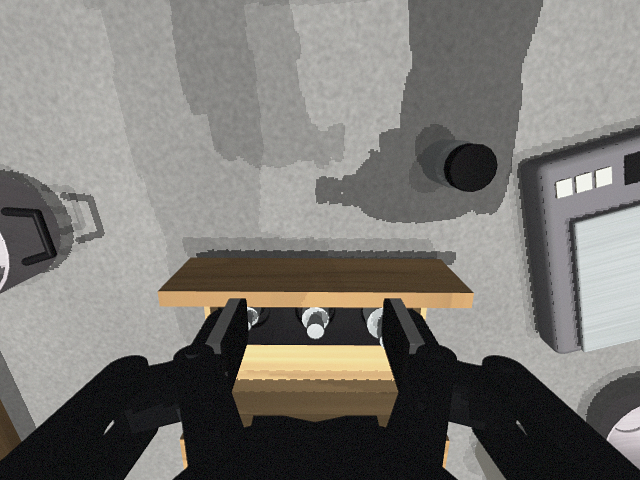

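The drawer is out. Its outer top edge runs at row ~292 from (159,292) to (473,292), and three weights stand behind it at about (250,318), (315,320) and (378,322), partly hidden by the fingers. I let it finish and check which weight is largest in the fixed cameras.

>>> {"op": "apply_moves", "data": {"commands": [[[0,0,0],[0,0,0],0.06],[[0,0,0],[0,0,0],0.06],[[0,0,0],[0,0,0],0.06],[[0,0,0],[0,0,0],0.06],[[0,0,0],[0,0,0],0.06],[[0,0,0],[0,0,0],0.06],[[0,0,0],[0,0,0],0.06],[[0,0,0],[0,0,0],0.06]]}}

```text
time: 13.42
tcp_pos: [0.397, -0.034, 0.2322]
ee_rot: [2.341, 2.083, 0.011]
force: [0.2, 0.6, -0.3]
finger_gap: 0.0599
```

```bash
python3 - <<'E'
from h import *
s=observe();c=camera("wrist");T=wristT(c,s)
im=c["pixels"][:,:,::-1].copy()
sc=camera("scene")["pixels"][:,:,::-1];sd=camera("side")["pixels"][:,:,::-1]
z=lambda i:cv2.resize(i,(400,300),interpolation=cv2.INTER_CUBIC)
cv2.imwrite("pics/m2.png",np.vstack([np.hstack([z(sc[190:310,190:350]),z(sd[150:300,270:470])]),np.hstack([z(im[230:350,130:290]),z(im[230:350,330:490])])]))
P=np.array([ray(c,u,v,.096,T) for u,v in [(159,292),(473,293)]]);m=P.mean(0);d=P[1]-P[0];print(P,m,np.linalg.norm(d),np.degrees(np.arctan2(-d[0],d[1])))
E
```

```text
[[ 0.4364858  -0.17676528  0.096     ]
 [ 0.46955295  0.0975631   0.096     ]] [ 0.45301938 -0.03960109  0.096     ] 0.2763141305850912 -6.873191962133819
```

View pics/m2.png

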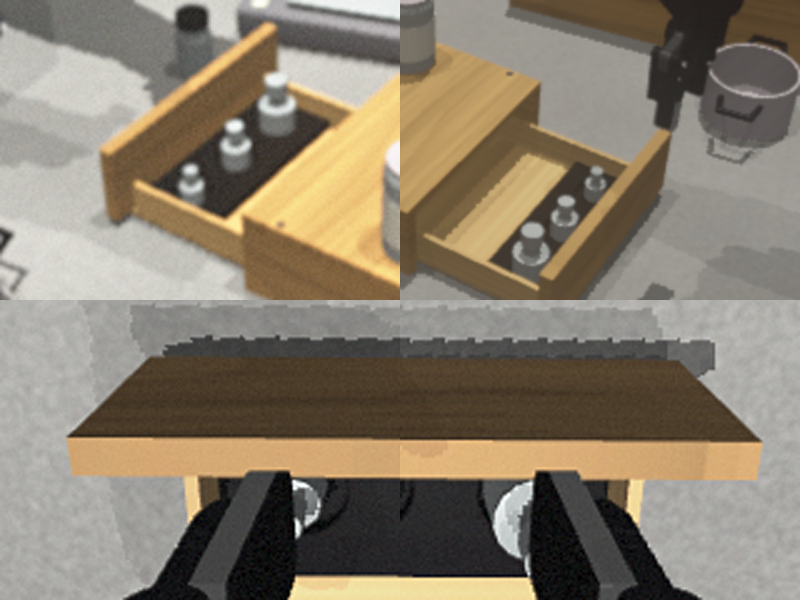

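The drawer is fully open. The largest weight is at the +y end, with its head top at scene pixel ≈(299.6,221) and side pixel ≈(335.5,265.5).

```bash
python3 - <<'E'
from h import *
print(ray(camera("scene"),299.6,221,.080),ray(camera("side"),335.5,265.5,.080))
E
```

```text
[0.5146853  0.02789237 0.08      ] [0.51425249 0.03316734 0.08      ]
```

>>> {"op": "apply_moves", "data": {"commands": [[[0.0153,0.0224,0.0164],[0.6,0,0],0.06],[[0.0153,0.0224,0.0164],[0,0,0],0.06],[[0.0153,0.0224,0.0164],[0,0,0],0.06],[[0.0153,0.0224,0.0164],[0,0,0],0.06],[[0.0153,0.0224,0.0164],[0,0,0],0.06],[[0,0,0],[0,0,0],0.06],[[0,0,0],[0,0,0],0.06],[[0,0,0],[0,0,0],0.06]]}}

```text
time: 14.33
tcp_pos: [0.5168, 0.0288, 0.1504]
ee_rot: [-2.347, -2.088, 0.001]
force: [-0.2, 0.2, 1.1]
finger_gap: 0.06
```

```bash
python3 - <<'E'
from h import *
s=observe();print(s["tcp_pos"],Ro.from_rotvec(s["ee_rot"]).as_matrix().round(3))
c=camera("wrist");cv2.imwrite("pics/w3.png",c["pixels"][:,:,::-1]);T=wristT(c,s)
print(proj(c,np.array([.517,.029,.08]),T), proj(c,s["tcp_pos"],T))
E
```

```text
[0.51682818 0.02881269 0.15035696] [[ 0.116  0.993 -0.001]
 [ 0.993 -0.116 -0.   ]
 [-0.    -0.001 -1.   ]]
(np.float64(315.1676263634106), np.float64(260.07048310668034)) (np.float64(314.71399052703333), np.float64(312.7013529343159))
```

View pics/w3.png

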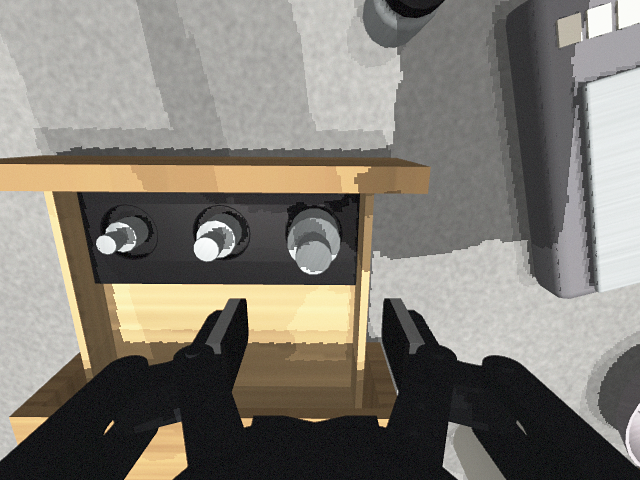

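The wrist view shows the large weight's head top at (316,255), about 3 mm nearer the robot than assumed. The drawer's side wall (cols 360–372) stands close to its right, so I check the wall's height and clearance before descending.

```bash
python3 - <<'E'
from h import *
s=observe();c=camera("wrist");T=wristT(c,s);sc=camera("scene")
print("head",ray(c,316,255,.08,T))
xr=np.array([.993,-.119]);yr=np.array([.119,.993])
h=np.array([.514,.0295])
for z in (.03,.04,.05,.06,.07,.08):
    f=lambda p:np.round(1000*np.array([(p[:2]-h)@xr,(p[:2]-h)@yr]))
    print(z,"R out/in",f(ray(c,373,195,z,T)),f(ray(c,360,195,z,T)),"L out",f(ray(c,47,195,z,T)),"scene -y wall",f(ray(sc,244,264,z)))
E
```

```text
head [0.51391886 0.02977332 0.08      ]
0.03 R out/in [-31.  44.] [-31.  34.] L out [ -30. -204.] scene -y wall [ -48. -180.]
0.04 R out/in [-33.  42.] [-33.  32.] L out [ -32. -196.] scene -y wall [ -39. -189.]
0.05 R out/in [-34.  40.] [-34.  31.] L out [ -34. -189.] scene -y wall [ -30. -198.]
0.06 R out/in [-36.  38.] [-36.  30.] L out [ -35. -181.] scene -y wall [ -22. -207.]
0.07 R out/in [-38.  37.] [-38.  28.] L out [ -37. -173.] scene -y wall [ -13. -216.]
0.08 R out/in [-39.  35.] [-39.  27.] L out [ -39. -165.] scene -y wall [  -4. -225.]
```

Wall top is at about 0.043 m, below the fingertips' lowest height of 0.054, so the jaws clear it. Descend and grip.

>>> {"op": "apply_moves", "data": {"commands": [[[0.0006,-0.003,0.0],[0,0,0],0.045],[[0,0,0.016],[0,0,0],0.045],[[0,0,0.016],[0,0,0],0.045],[[0,0,0.016],[0,0,0],0.045],[[0,0,0.016],[0,0,0],0.045],[[0,0,0.016],[0,0,0],0.045],[[0,0,0.01],[0,0,0],0.045],[[0,0,0.006],[0,0,0],0.045],[[0,0,0],[0,0,0],0.045],[[0,0,0],[0,0,0],0.045]], "grip_force": 30}}

```text
time: 15.32
tcp_pos: [0.5146, 0.0298, 0.055]
ee_rot: [2.347, 2.088, 0.001]
force: [0.6, -0.6, -0.4]
finger_gap: 0.0451
```

>>> {"op": "apply_moves", "data": {"commands": [[[0,0,0],[0,0,0],0.035],[[0,0,0],[0,0,0],0.03],[[0,0,0],[0,0,0],0.026],[[0,0,0],[0,0,0],0.022],[[0,0,0],[0,0,0],0.015],[[0,0,0],[0,0,0],0.01],[[0,0,0],[0,0,0],0.01],[[0,0,0],[0,0,0],0.01]], "grip_force": 50}}

```text
time: 15.98
tcp_pos: [0.515, 0.0294, 0.0552]
ee_rot: [2.346, 2.087, 0.001]
force: [-1.0, -3.2, 6.5]
finger_gap: 0.0224
```

>>> {"op": "apply_moves", "data": {"commands": [[[0,0,-0.003],[0,0,0],0.01],[[0,0,-0.006],[0,0,0],0.01],[[0,0,-0.01],[0,0,0],0.01],[[0,0,-0.01],[0,0,0],0.01],[[0,0,-0.01],[0,0,0],0.01],[[0,0,-0.01],[0,0,0],0.01],[[0,0,-0.01],[0,0,0],0.01],[[0,0,-0.01],[0,0,0],0.01],[[0,0,-0.01],[0,0,0],0.01],[[0,0,-0.01],[0,0,0],0.01],[[0,0,-0.01],[0,0,0],0.01],[[0,0,-0.01],[0,0,0],0.01],[[0,0,-0.01],[0,0,0],0.01],[[0,0,-0.006],[0,0,0],0.01],[[0,0,0],[0,0,0],0.01],[[0,0,0],[0,0,0],0.01]]}}

```text
time: 17.32
tcp_pos: [0.5146, 0.0299, 0.1796]
ee_rot: [2.347, 2.088, 0.001]
force: [-0.0, 0.1, -5.5]
finger_gap: 0.0225
```

```bash
python3 - <<'E'
from h import *
s=observe();print(s["tcp_pos"],s["finger_gap"],s["force"])
c=camera("wrist");z=lambda i:cv2.resize(i,(400,300),interpolation=cv2.INTER_CUBIC)
sc=camera("scene")["pixels"];sd=camera("side")["pixels"]
cv2.imwrite("pics/m3.png",np.vstack([np.hstack([z(sc[130:280,210:410]),z(sd[130:280,270:470])]),np.hstack([z(c["pixels"]),z(c["pixels"][200:380,220:460])])])[:,:,::-1])
E
```

```text
[0.51456953 0.02985733 0.17964398] 0.022458595634661703 [-0.0455459   0.1444959  -5.48324574]
```

View pics/m3.png

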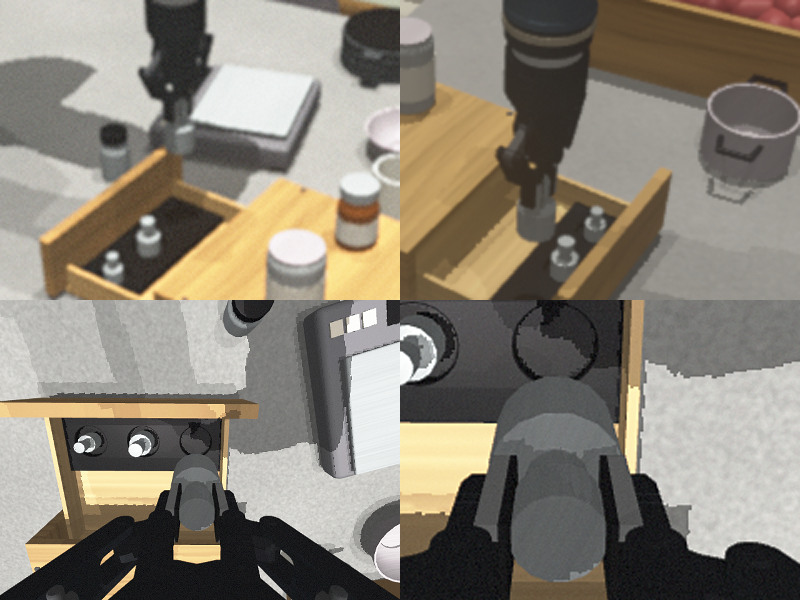

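The weight is held upright and clear of the drawer, with the two smaller weights still standing. Carry it over to the pan.

>>> {"op": "apply_moves", "data": {"commands": [[[0.006,-0.0013,0],[0,0,0],0.01],[[0.014,-0.003,0],[0,0,0],0.01],[[0.022,-0.0048,0],[0,0,0],0.01],[[0.026,-0.0057,0],[0,0,0],0.01],[[0.026,-0.0057,0],[0,0,0],0.01],[[0.026,-0.0057,0],[0,0,0],0.01],[[0.026,-0.0057,0],[0,0,0],0.01],[[0.026,-0.0057,0],[0,0,0],0.01],[[0.026,-0.0057,0],[0,0,0],0.01],[[0.026,-0.0057,0],[0,0,0],0.01],[[0.026,-0.0057,0],[0,0,0],0.01],[[0.016,-0.0035,0],[0,0,0],0.01],[[0.006,-0.0013,0],[0,0,0],0.01],[[0.002,-0.0004,0],[0,0,0],0.01],[[0,0,0],[0,0,0],0.01],[[0,0,0],[0,0,0],0.01]]}}

```text
time: 18.8
tcp_pos: [0.4867, 0.3082, 0.1792]
ee_rot: [2.347, 2.087, -0.001]
force: [-0.5, 0.4, -5.2]
finger_gap: 0.022
```

>>> {"op": "apply_moves", "data": {"commands": [[[0,0,0.005],[0,0,0],0.01],[[0,0,0.01],[0,0,0],0.01],[[0,0,0.012],[0,0,0],0.01],[[0,0,0.012],[0,0,0],0.01],[[0,0,0.012],[0,0,0],0.01],[[0,0,0.01],[0,0,0],0.01],[[0,0,0.006],[0,0,0],0.01],[[0,0,0.003],[0,0,0],0.01],[[0,0,0],[0,0,0],0.01],[[0,0,0],[0,0,0],0.01],[[0,0,0],[0,0,0],0.01]]}}

```text
time: 19.72
tcp_pos: [0.4873, 0.3092, 0.11]
ee_rot: [2.347, 2.088, 0.002]
force: [-0.5, 0.8, -4.3]
finger_gap: 0.022
```

```bash
python3 - <<'E'
from h import *
s=observe();print(s["tcp_pos"],s["finger_gap"],s["force"],Ro.from_rotvec(s["ee_rot"]).as_matrix()[:,2])
c=camera("wrist");z=lambda i:cv2.resize(i,(400,300),interpolation=cv2.INTER_CUBIC)
sc=camera("scene")["pixels"];sd=camera("side")["pixels"]
cv2.imwrite("pics/m4.png",np.vstack([np.hstack([z(sc[130:250,270:430]),z(sd[310:470,210:423])]),np.hstack([z(c["pixels"]),z(c["pixels"][200:380,220:460])])])[:,:,::-1])
E
```

```text
[0.48728744 0.30917752 0.11003069] 0.022022777009671247 [-0.45492171  0.83849622 -4.34326796] [ 1.24254885e-03  4.50389800e-04 -9.99999127e-01]
```

View pics/m4.png

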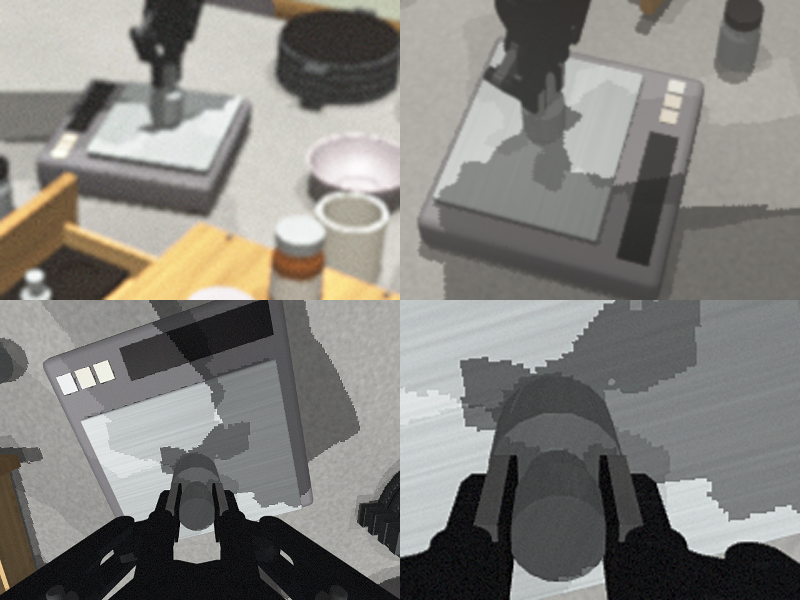

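The weight hangs upright over the middle of the pan, about 10 mm above it. Lower slowly.

>>> {"op": "apply_moves", "data": {"commands": [[[0,0,0.0015],[0,0,0],0.01],[[0,0,0.0015],[0,0,0],0.01],[[0,0,0.0015],[0,0,0],0.01],[[0,0,0.0015],[0,0,0],0.01],[[0,0,0.0015],[0,0,0],0.01],[[0,0,0.001],[0,0,0],0.01],[[0,0,0],[0,0,0],0.01]]}}

```text
time: 20.45
tcp_pos: [0.4867, 0.3089, 0.1006]
ee_rot: [2.347, 2.088, -0.001]
force: [0.6, 0.6, -4.5]
finger_gap: 0.0223
```

>>> {"op": "apply_moves", "data": {"commands": [[[0,0,0.0005],[0,0,0],0.01],[[0,0,0.0005],[0,0,0],0.01],[[0,0,0],[0,0,0],0.01]]}}

```text
time: 20.7
tcp_pos: [0.4869, 0.3089, 0.0999]
ee_rot: [2.347, 2.088, 0.0]
force: [0.4, 0.2, -4.8]
finger_gap: 0.0223
```

>>> {"op": "apply_moves", "data": {"commands": [[[0,0,0.0005],[0,0,0],0.01],[[0,0,0.0005],[0,0,0],0.01],[[0,0,0],[0,0,0],0.01]]}}

```text
time: 20.95
tcp_pos: [0.4871, 0.309, 0.0994]
ee_rot: [2.347, 2.088, 0.001]
force: [-1.7, -1.5, 0.5]
finger_gap: 0.0222
```

Contact: the pan now carries the weight. Open gently and withdraw.

>>> {"op": "apply_moves", "data": {"commands": [[[0,0,0],[0,0,0],0.022],[[0,0,0],[0,0,0],0.024],[[0,0,0],[0,0,0],0.027],[[0,0,0],[0,0,0],0.032],[[0,0,0],[0,0,0],0.04],[[0,0,0],[0,0,0],0.05],[[0,0,0],[0,0,0],0.055],[[0,0,0],[0,0,0],0.055],[[0,0,-0.005],[0,0,0],0.055],[[0,0,-0.015],[0,0,0],0.055],[[0,0,-0.02],[0,0,0],0.055],[[0,0,-0.025],[0,0,0],0.055],[[0,0,-0.025],[0,0,0],0.055],[[0,0,-0.025],[0,0,0],0.055],[[0,0,-0.025],[0,0,0],0.055],[[0,0,0],[0,0,0],0.055],[[0,0,0],[0,0,0],0.055]]}}

```text
time: 22.37
tcp_pos: [0.4875, 0.3094, 0.2407]
ee_rot: [2.347, 2.088, 0.005]
force: [-0.7, 0.4, -1.5]
finger_gap: 0.0553
```

```bash
python3 - <<'E'
from h import *
s=observe();print(s["tcp_pos"],s["finger_gap"],s["force"])
c=camera("wrist");z=lambda i:cv2.resize(i,(400,300),interpolation=cv2.INTER_CUBIC)
sc=camera("scene")["pixels"];sd=camera("side")["pixels"]
cv2.imwrite("pics/m5.png",np.vstack([np.hstack([z(sc[130:310,190:430]),z(sd[310:470,210:423])]),np.hstack([z(c["pixels"]),z(sd[130:300,190:417])])])[:,:,::-1])
E
```

```text
[0.48750286 0.30939936 0.24068428] 0.05526071134778366 [-0.68449387  0.43018467 -1.45127128]
```

View pics/m5.png

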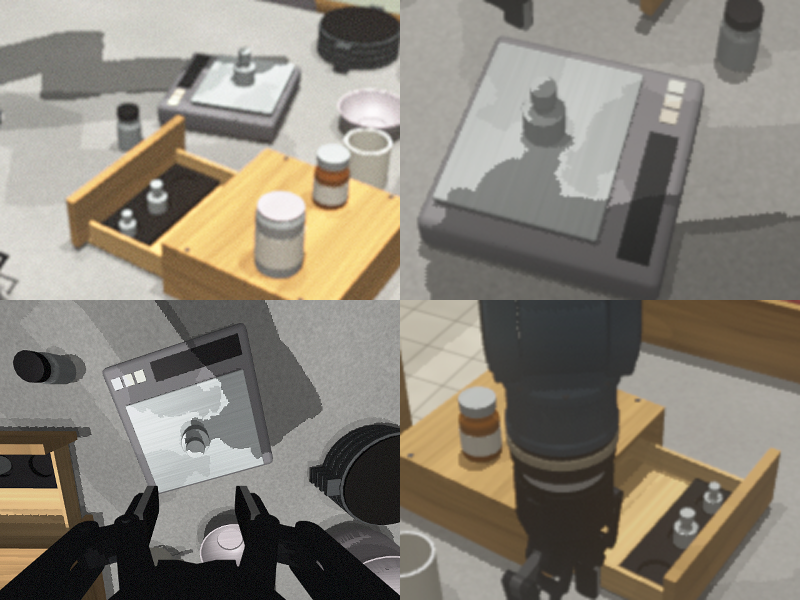

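The large weight stands upright in the middle of the pan: its base in the wrist view is about (195,435) and the pan's centre about (200,432). The drawer is fully open, the two small weights are upright in their sockets, and the gripper is clear of everything.

```bash
python3 -c "
from rig import *
print(job_done())"
```

```text
the job is handed in; nothing more can be done
None
```

The large weight is standing upright in the middle of the scale's pan, the drawer is open, and the job was handed in at about 22.5 s of the 58 s allowed. `job_done()` gives no verdict, so the result rests on my own checks.

- **Drawer:** I pressed the front in slowly with closed, tilted fingers to about 20 mm, with force steps I read as the catch and then the buffer. The measured push at the end was about 11 N, 12.2 N in total with the upward part, against the 15 N limit. I then drew back quickly and kept clear while the drawer ran out.
- **Large weight:** It stood at the +y end of the drawer. I gripped it by the head, lifted it straight up, carried it to the pan and lowered it until the pan carried it, then opened the jaws slowly and withdrew.
- **Last pictures:** The weight is upright within a few mm of the pan's centre. The drawer is out and the two smaller weights are standing in their sockets. The shaker, jar, can, mug and bowl look undisturbed. The pot was barely in these last pictures, but the arm never went near it. The gripper is well clear of everything.
- **Disagreements:**
  - The finger opening read 22.0 to 22.5 mm on the nominal 24 mm head, but the grip held.
  - The pan-centre estimates from the two cameras differed by about 4 mm, well inside the 35 mm allowance.
  - The front was pressed about 6 mm above its centre height.

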